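# Close the loaded bottle warmer with the lid lifter

### The arm

A 7-joint arm with a two-finger parallel gripper is mounted at the origin on the work surface. World frame = base frame: x ahead of the robot, y to its left, z up, the work surface at z = 0. Lengths are in mm, angles in rad, forces in N, time in s.
With the tool pointing down it reaches from about 400 to 875 mm from the base axis. Payload 4.4 kg.
Tool frame: the origin (TCP) lies on the centre line of the jaws, within the pads' length; the fingertips stand 25 mm ahead of it and the grasp point (between the pads) lies 6 mm ahead of it; x points along the fingers, y is the direction in which the jaws open and shut, and the axes are right-handed (so a half turn about x gives the same grasp; the last joint's range is limited). The gripper opens to 85 mm and grips with 20 to 120 N. Pads are 22 mm wide; open, the fingers measure 114 mm over their backs; the gripper's body (76 mm by 85 mm) begins 54 mm behind the grasp point. The pads swing forward as they close: fully open they stand 13 mm farther back than shut.
Start: joints at [-1.392, 0.628, 0.038, 1.517, -0.027, 0.996, -0.02], TCP at [157.511, 630.641, 256.313] pointing down, gripper open.
Joint ranges: [-3.06, 3.06], [-0.37, 2.12], [-1.25, 1.32], [0.18, 2.47], [-1.1, 4.24], [0.23, 1.98], [-2.94, 2.94]. Speed limits (rad/s): [2.57, 2.57, 3.14, 3.14, 3.14, 3.14, 3.14].

### API

Orientations are given as [roll, pitch, yaw] about the fixed x, y, z axes, in that order (R = Rz(yaw) Ry(pitch) Rx(roll)).
In Python, from cell import * gives the robot as it stands. The module is installed in compiled form; this text tells all that it offers.
- The arm moves only by the tool jog_arm, never from a script. Its argument "series" is a list of rows, each a list of 3 entries, a list of its own where there are three numbers: the turn, a rotation vector about the tool's x, y, z in degrees, then the shift along the tool's x, y, z in mm, then the gripper's target within -1 to 1 (shut at 1, half-way at 0, fully open at -1). In form: [[[rx, ry, rz], [dx, dy, dz], hand], ...]. A call has 1 to 8 rows; each row shifts and turns the commanded pose from where the row before left it, along the tool's axes as they then stand; what a row does not reach is not made up. A row lasts 1/8 s, in which the tool goes at most 62.5 mm and 10.7 degrees, less where a joint would pass 70% of its speed; a pose out of reach is approached as far as the arm can. A call is refused whole if a number of a shift passes 62.5 or a number of a turn 10.7, either way. A call with a gripper value outside its range is refused whole. The fingers move at their own pace and stop on an object; the grip force is fixed at half the most. Time passes only in rows, so rows that do not move let the fingers close. It gives the time, the measured TCP pose, the force and the opening at its end, in the units of the state.
- read_state(): the state, without advancing time (a new reading comes with each control period).
- get_image(name): name is "side" or "top" or "wrist"; returns a dict with "img" (420x560x3 uint8, red, green, blue), "range_z" (420x560 float32, mm along the optical axis (not along the pixel's ray), 0 where there is no reading), "fovy" (degrees; the focal length in pixels is half the picture's height over the tangent of half this angle, whatever the lens; pixels are square), "cx", "cy" (the principal point, pixels), "k1" (the pictures are not rectified: a ray, as slopes to the right and down, at radius r is drawn at 1 + k1 r^2 times it, then the intrinsics apply), "cam_to_world" (4x4, takes a point from camera to world coordinates). Camera axes: x right, y up, looking along -z (the intrinsics and any distortion apply to the point x, -y, -z); pixel columns grow to the right and rows downward; lengths in mm; the calibration is good to about 2 mm. A picture is of the moment at which its call begins.
- finish_job(): hands the job in, once; it reports no verdict.
The state is a dict: "clock": time; "qpos": joint angles; "qd": joint speeds; "tau": joint torques, N m; "eef_pos": TCP position; "tool_rot": TCP orientation; "force": force on the tool from outside, world axes, zero at the start; "torque": the same for the moment, N m; "width": finger opening in mm.
Only numpy, scipy, OpenCV 4.12 (cv2) and the standard library are available. Lean on these libraries where they do the work, as an engineer would, in place of code of your own. Each camera call takes 0.05 s, during which the arm holds its last target. There are 200 camera calls.

### The job

The bottle is already in the peach warmer, but its lid on the round trivet is hot: pick up the lid lifter by its wooden handle, hook its tines under the lid's loop, and carry the lid, hanging level and never touched by the robot, onto the warmer until it is fully seated, letting it down on the lifter. Then push the red toggle fully over to on and leave the lifter lying on the cork; do not disturb the other things on the shelf.

Things in the scene. Friction and masses are not known exactly. Their poses are not given: they have to be found in the camera images.
- lifter_grip (a point): Centre of the lid lifter's handle, half-way up: a dark wooden bar 100 x 16 x 24 mm (along x, y, z), lying loose on the bare cork, flat, its underside on the cork. x runs along the handle towards the tines, z up. The lifter weighs about 130 g, balancing about 25 mm ahead of this point.
- lifter_hook (a point): Catching point of the lifter: midway between its two parallel steel tines (6 mm thick, 16 mm apart between centres, 22 mm over all), at the top of their lowest bend, 110 mm ahead of lifter_grip along x and 9 mm above the handle's underside (3 mm below lifter_grip). Behind it the tines slope up to the handle; ahead of it their tips turn up to 7 mm above this point and end 21 mm ahead of it. The tines' lowest side is 6 mm below this point. Same axes as lifter_grip.
- lid_loop (a point): Middle of the underside of the lid's loop handle's top bar. The lid is a loose round orange-brown disc, 98 mm across, about 150 g; the loop is an upright steel arch of 7 mm wire over its middle, opening 41 mm wide (along y; the top corners are bevelled by 8 mm, so the level part of the bar is 32 mm long) and 32 mm high above the lid's top face. The bar runs along y, so the tines go through along x, from either side. z up. The lid starts standing level on the trivet.
- lid_base (a point): Centre of the underside of the lid's flange (the face that rests on the warmer's rim), 40 mm below lid_loop, same axes. Below the flange a tapered plug goes 8 mm down, 74 mm across at the flange and 66 mm at its foot; above it the lid is 8 mm thick.
- warmer_seat (a point): Centre of the mouth of the warmer's round well, at the height of its rim, 125 mm above the cork. The warmer is a fixed peach pot 116 mm across with a well 84 mm across, a blue bottle standing in it with its top 21 mm below the rim. With the lid seated, lid_base coincides with this point. The warmer's axes: z up, x away from its control plinth. The plinth is a box 92 x 100 mm (x, y), 40 mm high, in front of the pot (centred 104 mm towards -x), carrying the toggle.
- toggle_tip (a point): Centre of the 26 mm red ball on the toggle lever, 36 mm from its pivot, on the warmer's plinth, 122 mm from the well's axis towards the warmer's -x. Off, it leans 0.5 rad to the warmer's -y; pushed to +y it leans 0.5 rad that way (ball travel 35 mm), which is on. Stays where left; yields to about 2 N.
- toggle (a joint): Angle of the toggle in rad: 0 is fully off, 1.0 fully on; it may start up to 0.15. Its grey housing is 50 x 70 mm (x, y of the warmer), its top 65 mm above the cork, its pivot 62 mm.
- trivet: Fixed grey-blue round trivet, 124 mm across and 10 mm high, origin at the centre of its underside; the hot lid stands on it, its plug's foot on the trivet.
- tumbler: Glass tumbler, 68 mm across the mouth, 95 mm high, loose; origin at its underside. A bystander.
- teether: Green ring teether, 78 mm across, 14 mm high, loose, lying flat. A bystander.
- spare_bottle: Closed white bottle, 60 mm across, 150 mm high, loose; origin at its underside. A bystander.
- tin: Can, 100 mm across, 120 mm high, loose; origin at its underside. A bystander.
Mind the look-alikes: they are no part of the job. Of the things like the part that bears lifter_grip, leave any that is purple; of the rest the larger one is meant.

How it is judged (in metres and radians):
On the way, in this order (a step that is already met when the one before it is completed fails the run):
1. the lid hangs on the lifter, clear of the trivet by at least 20 mm and level within 0.3 rad (z of lid_base in the frame of trivet above 0.038 m and contact force between lifter and lid above 0.3 N and angle between lid_base's own z axis and vertical below 0.3 rad), for 0.3 s.
2. the lid is seated on the warmer (within 6 mm of centre, 3 mm of height, 0.06 rad of level), the lifter's hook still inside its loop (horizontal distance between lid_base and warmer_seat below 0.006 m and z of lid_base in the frame of warmer_seat below 0.003 m and angle between lid_base's own z axis and vertical below 0.06 rad and distance between lifter_hook and lid_loop below 0.03 m), for 0.1 s.
3. the toggle is fully on (value of joint toggle above 0.85 rad), for 0.1 s.
At the end, for the whole second after the job is handed in: The lid is seated on the warmer (lid_base within 6 mm sideways and 3 mm in height of warmer_seat, level within 0.06 rad), the toggle reads over 0.85, and the lifter lies on the cork (lifter_grip below 25 mm, lifter_hook below 30 mm), clear of the lid (horizontal distance between lid_base and warmer_seat below 0.006 m and z of lid_base in the frame of warmer_seat below 0.003 m and angle between lid_base's own z axis and vertical below 0.06 rad and value of joint toggle above 0.85 rad and height (world z) of lifter_grip below 0.025 m and height (world z) of lifter_hook below 0.03 m and contact force between lifter and lid below 0.1 N); the robot touches nothing.
It fails at once if the robot touches the hot lid (contact force between any of the fingers, the arm and lid above 0.5 N).
It fails at once if the lid tips more than 0.4 rad from level (angle between lid_base's own z axis and vertical above 0.4 rad).
It fails at once if a bystander is moved more than 25 mm (distance of any of tumbler, teether, spare_bottle, tin from where it was at the start of the episode above 0.025 m).
It also fails if it takes over 64 s, if anything falls off the work surface, if the arm or the gripper's body presses on something with over 40 N, if the wrist force passes 120 N, or if a joint passes its speed limit or range.

## Working session

There is one attempt and no reset: what is moved stays moved. The work goes in short steps, Python scripts to look and compute and a tool call to move; the robot and the scene stay as the last step left them, time stands still between calls to the robot, and variables do not carry over. Pictures are saved under pics/ and viewed, about 8 in all and at most 12, crops included, and the job is handed in when it is done.

Besides the shell and the picture viewer there is one more tool, called by a JSON object that holds its "name" and its "arguments". jog_arm: Moves the arm, as the interface text tells. Its arguments: {"type":"object","properties":{"series":{"type":"array"}},"required":["series"]}

```bash
mkdir -p pics
cat > h.py <<'E'
from cell import *
import numpy as np, cv2
from scipy.spatial.transform import Rotation as R
def grab(n):
    d=get_image(n); np.savez('%s.npz'%n,**d); return d
def load(n): return dict(np.load('%s.npz'%n))
def cloud(d):
    h,w=d['range_z'].shape; f=h/2/np.tan(np.radians(float(d['fovy']))/2)
    v,u=np.mgrid[0:h,0:w].astype(float)
    K=np.array([[f,0,float(d['cx'])],[0,f,float(d['cy'])],[0,0,1]])
    p=cv2.undistortPoints(np.stack([u.ravel(),v.ravel()],1)[:,None],K,np.array([float(d['k1']),0,0,0]))[:,0].reshape(h,w,2)
    z=d['range_z']; P=np.stack([p[...,0]*z,-p[...,1]*z,-z,np.ones_like(z)],-1)
    W=(P@np.array(d['cam_to_world']).T)[...,:3]; W[z==0]=np.nan
    return W
def save(d,name,crop=None,s=1):
    im=d['img'][...,::-1]
    if crop: im=im[crop[1]:crop[3],crop[0]:crop[2]]
    cv2.imwrite('pics/'+name,cv2.resize(im,None,fx=s,fy=s,interpolation=cv2.INTER_CUBIC))
E
python3 - <<'E'
from h import *
s=read_state(); print(s)
for n in['top','side']:
    d=grab(n); save(d,n+'0.png',s=1.4); print(n,d['fovy'],d['k1'],d['cx'],d['cy'],np.round(d['cam_to_world'],3).tolist())
E
```

```text
{'clock': 0.0, 'qpos': array([-1.3918118 ,  0.62930487,  0.03840449,  1.51838618, -0.02698581,
        0.99629672, -0.02003137]), 'qd': array([-4.96818498e-04,  3.19468217e-05,  2.04419875e-04,  8.15457997e-04,
        2.68918427e-04,  1.42609818e-03,  1.01415873e-03]), 'tau': array([-1.20550005e-03, -5.63406873e+01,  1.22629579e+00, -1.93439054e+01,
        1.11496914e-02,  1.06156166e-02,  1.52511443e-06]), 'eef_pos': array([157.33872221, 630.06793064, 255.4092857 ]), 'tool_rot': array([-1.56388286,  1.56891805, -1.80866113]), 'force': array([-0.08403618,  0.33540163, -0.49649136]), 'torque': array([-0.05994494, -0.0199804 ,  0.02567758]), 'width': 85.29475410107418}
top 44.830656398340075 -0.0063564517184201245 282.1903258647535 209.02806314392805 [[-0.096, 0.967, -0.235, 255.464], [-0.995, -0.095, 0.016, 106.829], [-0.007, 0.236, 0.972, 1367.786], [0.0, 0.0, 0.0, 1.0]]
side 44.39815707524305 0.002933838530381811 276.4029394003021 205.97099662452615 [[0.968, 0.165, -0.191, 248.84], [-0.252, 0.647, -0.72, -914.294], [0.005, 0.745, 0.667, 1079.513], [0.0, 0.0, 0.0, 1.0]]
```

View pics/top0.png

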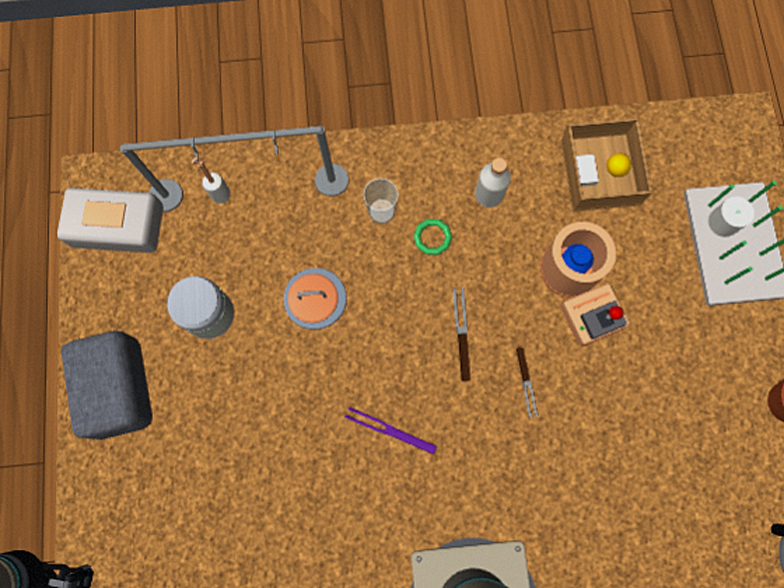

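View pics/side0.png

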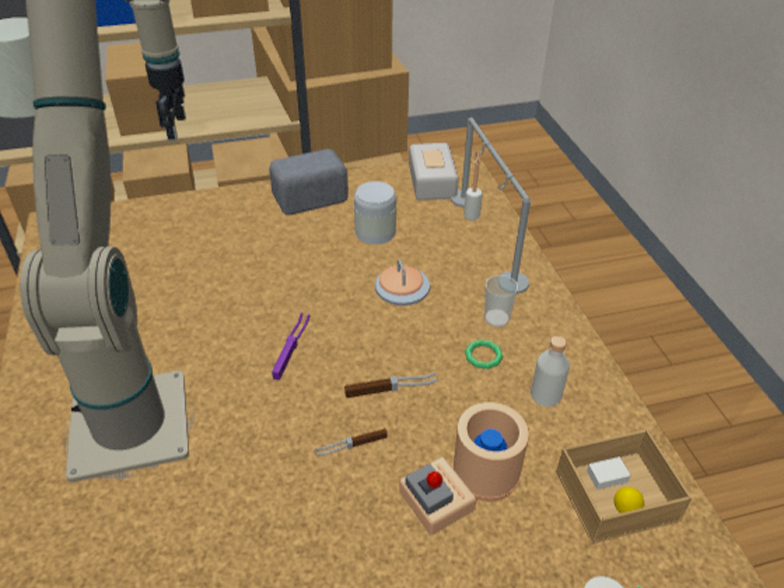

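The top view shows the large brown lifter (handle at (463,357), tines pointing up to (459,290)), the lid on the trivet at (314,297), the warmer well at (583,252) and the red ball at (616,313). The small brown lifter and the purple one are the decoys. Next I measure positions.

Run:
```python
from h import *
for n in['top','side']:
    d=load(n); W=cloud(d); im=d['img'].astype(int); r,g,b=im[...,0],im[...,1],im[...,2]
    X,Y,Z=W[...,0],W[...,1],W[...,2]
    print('==',n)
    def box(x0,x1,y0,y1,z0,z1): return (X>x0)&(X<x1)&(Y>y0)&(Y<y1)&(Z>z0)&(Z<z1)
    def rep(nm,m):
        P=W[m]; 
        if len(P)<4: print(nm,len(P));return
        c=P.mean(0); q=P[:,:2]-c[:2]; e,v=np.linalg.eigh(q.T@q); a=v[:,1]
        t=q@a; s=q@v[:,0]
        (cx,cy),rad=cv2.minEnclosingCircle(P[:,:2].astype(np.float32))
        print(nm,len(P),'c',c.round(1),'ang',np.degrees(np.arctan2(a[1],a[0])).round(1),'L',np.ptp(t).round(1),'Wd',np.ptp(s).round(1),'mid',(c[:2]+a*(t.max()+t.min())/2+v[:,0]*(s.max()+s.min())/2).round(1),'z',np.nanpercentile(P[:,2],[2,50,98]).round(1),'circ',round(cx,1),round(cy,1),round(rad,1))
    u0,v0=(int(463/1.4),int(357/1.4)) if n=='top' else (int(370/1.4),int(388/1.4))
    hc=W[v0,u0]; print('handle px',hc)
    near=np.hypot(X-hc[0],Y-hc[1])<75
    rep('handle',near&(Z>17)&(r<110)&(Z<40)&(r-b>5))
    rep('tines',(np.hypot(X-hc[0],Y-hc[1])<170)&(X>hc[0]+45)&(Z>5)&(Z<40)&(abs(r-b)<40)&(abs(Y-hc[1])<40))
    u0,v0=(int(312/1.4),int(310/1.4)) if n=='top' else (int(395/1.4),int(288/1.4))
    lc=W[v0,u0]; print('lid px',lc); nl=np.hypot(X-lc[0],Y-lc[1])<80
    rep('lidtop',nl&(Z>22)&(Z<36)&(r-b>60)); rep('loop',nl&(Z>52)); rep('trivet',nl&(Z>5)&(Z<16)&(b>r-10))
    u0,v0=(int(616/1.4),int(313/1.4)) if n=='top' else (int(434/1.4),int(480/1.4))
    bc=W[v0,u0]; print('ball px',bc)
    rep('ball',(r>120)&(g<50)&(b<50)&(np.hypot(X-bc[0],Y-bc[1])<40))
    nw=np.hypot(X-bc[0],Y-bc[1])<220
    rep('rim',nw&(Z>121)&(Z<129)&(r-b>30))
    rep('housing',(np.hypot(X-bc[0],Y-bc[1])<70)&(Z>60)&(Z<68)&(abs(r-b)<30))
    rep('plinth',(np.hypot(X-bc[0],Y-bc[1])<110)&(Z>36)&(Z<43)&(r-b>30))
    for nm,t,s in [('tumbler',(380,190),(498,300)),('teether',(417,237),(468,354)),('spare',(490,185),(550,370)),('tin',(195,295),(375,195))]:
        p=t if n=='top' else s; print(nm,W[int(p[1]/1.4),int(p[0]/1.4)])
```

```text
== top
handle px [443.38571677 -29.29197838  23.56223634]
handle 187 c [444.3 -33.2  23. ] ang 178.0 L 89.1 Wd 15.4 mid [445.  -33.4] z [17.7 23.  28.6] circ 445.0 -33.5 44.8
tines 135 c [529.1 -36.1  14.8] ang 177.9 L 90.0 Wd 20.9 mid [533.9 -36.6] z [ 6.  13.9 26.6] circ 533.9 -36.8 45.6
lid px [562.8024795  249.86074136  27.32887947]
lidtop 755 c [584.5 244.8  25.9] ang 150.8 L 94.5 Wd 93.6 mid [585.8 245.1] z [22.2 25.7 31.4] circ 586.2 245.0 48.3
loop 53 c [586.1 243.7  61.6] ang 89.7 L 52.8 Wd 8.0 mid [586.5 244.6] z [53.3 61.9 67.2] circ 587.4 244.6 26.4
trivet 354 c [576.8 233.5   9.7] ang 94.4 L 120.7 Wd 114.2 mid [585.9 242.9] z [ 5.8  9.4 14.9] circ 588.7 243.3 61.2
ball px [ 485.78594763 -307.39655562  105.8460837 ]
ball 71 c [ 486.9 -307.3  102.3] ang 152.9 L 31.5 Wd 20.4 mid [ 490.1 -310.3] z [ 74.5 103.8 111.2] circ 490.5 -309.5 15.8
rim 656 c [ 598.5 -262.2  124.2] ang 176.5 L 114.4 Wd 116.7 mid [ 598.5 -262.7] z [121.2 124.1 128.1] circ 599.2 -262.7 58.5
housing 286 c [ 480.1 -291.3   64. ] ang 101.8 L 70.4 Wd 53.5 mid [ 483.2 -296.8] z [60.3 63.9 67.8] circ 482.8 -2
[... 1056 characters left out ...]
.46474307]
ball 85 c [ 485.4 -314.5  106.3] ang 152.5 L 22.2 Wd 18.2 mid [ 485.6 -313.8] z [ 99.  106.6 112.7] circ 486.5 -312.9 12.0
rim 680 c [ 600.  -266.4  126.4] ang 70.2 L 119.8 Wd 113.8 mid [ 601.2 -262.9] z [121.4 126.8 128.9] circ 600.0 -262.9 60.6
housing 325 c [ 481.3 -308.4   65.4] ang 115.7 L 74.5 Wd 57.5 mid [ 483.7 -300.4] z [60.5 65.7 68. ] circ 482.9 -301.1 40.9
plinth 587 c [ 515.6 -308.2   40.2] ang -159.7 L 128.2 Wd 110.0 mid [ 516.6 -291.1] z [36.4 40.4 42.8] circ 520.1 -289.5 80.2
tumbler [741.21300006  68.57974682  86.02032272]
teether [661.11452238   3.80535315  16.66725765]
spare [ 756.59417482 -145.41698391  101.92739747]
tin [575.10894236 440.16947435 123.46835148]
```

```bash
cat >> h.py <<'E'
def rot(s): return R.from_euler('xyz',s['tool_rot'])
def plan(wps,start=None):
    """wps: list of (x,y,z,yaw_deg of the tool z... lifter dir,pitchfix,nrows,hand); prints rows in tool axes"""
    s=read_state(); p=np.array(s['eef_pos']) if start is None else np.array(start[0],float)
    r=rot(s) if start is None else start[1]
    for (pt,tr,n,hand) in wps:
        pt=np.array(pt,float); dv=(r.inv()*tr).as_rotvec(); dR=R.from_rotvec(dv/n); step=(pt-p)/n
        for i in range(n):
            print([np.degrees(dv/n).round(1).tolist(), r.inv().apply(step).round(1).tolist(), hand],end=',')
            r=r*dR
        print(); p=pt; r=tr
def down(yaw_deg,flip=1):
    c,s=np.cos(np.radians(yaw_deg)),np.sin(np.radians(yaw_deg))
    x=np.array([0,0,-1.]); y=flip*np.array([-s,c,0]); return R.from_matrix(np.stack([x,y,np.cross(x,y)],1))
E
python3 - <<'E'
from h import *
s=read_state(); print(rot(s).as_matrix().round(3), s['eef_pos'])
for f in(1,-1): print(np.degrees((rot(s).inv()*down(-2,f)).as_rotvec()).round(1))
f=min((1,-1),key=lambda f:(rot(s).inv()*down(-2,f)).magnitude())
plan([((300,500,256),down(60,f),3,-1),((440,-20,256),down(-2,f),13,-1)])
E
```

```text
[[-0.     0.242  0.97 ]
 [-0.002  0.97  -0.242]
 [-1.    -0.002  0.   ]] [157.39493832 630.13165012 255.50568422]
[-12.   -0.    0.1]
[1.68e+02 1.00e-01 0.00e+00]
[[-24.7, -0.0, 0.0], [-0.1, -30.6, 56.6], -1],[[-24.7, -0.0, 0.0], [-0.1, -51.4, 38.7], -1],[[-24.7, -0.0, 0.0], [-0.1, -62.9, 13.7], -1],
[[4.8, 0.0, 0.0], [0.0, -29.3, -29.3], -1],[[4.8, 0.0, 0.0], [0.0, -31.7, -26.7], -1],[[4.8, 0.0, 0.0], [0.0, -33.8, -24.0], -1],[[4.8, 0.0, 0.0], [-0.0, -35.6, -21.1], -1],[[4.8, 0.0, 0.0], [0.0, -37.3, -18.1], -1],[[4.8, 0.0, 0.0], [0.0, -38.7, -14.9], -1],[[4.8, 0.0, 0.0], [0.0, -39.8, -11.6], -1],[[4.8, 0.0, 0.0], [0.0, -40.6, -8.3], -1],[[4.8, 0.0, 0.0], [0.0, -41.1, -4.9], -1],[[4.8, 0.0, 0.0], [0.0, -41.4, -1.5], -1],[[4.8, 0.0, 0.0], [0.0, -41.4, 2.0], -1],[[4.8, 0.0, 0.0], [0.0, -41.1, 5.4], -1],[[4.8, 0.0, 0.0], [0.0, -40.5, 8.8], -1],
```

Run:
```python
from h import *
plan([((462,300,240),down(-2),8,-1),((462,-35,140),down(-2),8,-0.4)])
```

```text
[[-1.5, -0.0, 0.0], [2.0, -30.8, 46.9], -1],[[-1.5, -0.0, 0.0], [2.0, -32.0, 46.1], -1],[[-1.5, -0.0, 0.0], [2.0, -33.2, 45.3], -1],[[-1.5, -0.0, 0.0], [2.0, -34.4, 44.4], -1],[[-1.5, -0.0, 0.0], [2.0, -35.6, 43.5], -1],[[-1.5, -0.0, 0.0], [2.0, -36.7, 42.5], -1],[[-1.5, -0.0, 0.0], [2.0, -37.8, 41.5], -1],[[-1.5, -0.0, 0.0], [1.9, -38.9, 40.5], -1],
[[0.0, 0.0, 0.0], [12.5, -41.8, 1.5], -0.4],[[0.0, 0.0, 0.0], [12.5, -41.8, 1.5], -0.4],[[0.0, 0.0, 0.0], [12.5, -41.8, 1.5], -0.4],[[0.0, 0.0, 0.0], [12.5, -41.8, 1.5], -0.4],[[0.0, 0.0, 0.0], [12.5, -41.8, 1.5], -0.4],[[0.0, 0.0, 0.0], [12.5, -41.8, 1.5], -0.4],[[0.0, 0.0, 0.0], [12.5, -41.8, 1.5], -0.4],[[0.0, 0.0, 0.0], [12.5, -41.8, 1.5], -0.4],
```

{"name": "jog_arm", "arguments": {"series": [[[-1.5, 0, 0], [2, -31, 47], -1], [[-1.5, 0, 0], [2, -32, 46], -1], [[-1.5, 0, 0], [2, -33, 45], -1], [[-1.5, 0, 0], [2, -34, 44], -1], [[-1.5, 0, 0], [2, -36, 44], -1], [[-1.5, 0, 0], [2, -37, 42], -1], [[-1.5, 0, 0], [2, -38, 41], -1], [[-1.5, 0, 0], [2, -39, 40], -1]]}}

```text
clock: 1.1
eef_pos: [461.2, 298.5, 240.0]
tool_rot: [-2.737, 1.57, -2.771]
force: [0.7, 0.1, 0.1]
width: 85.3
```

{"name": "jog_arm", "arguments": {"series": [[[0, 0, 0], [12, -42, 1.5], -0.4], [[0, 0, 0], [12, -42, 1.5], -0.4], [[0, 0, 0], [12, -42, 1.5], -0.4], [[0, 0, 0], [12, -42, 1.5], -0.4], [[0, 0, 0], [12, -42, 1.5], -0.4], [[0, 0, 0], [12, -42, 1.5], -0.4], [[0, 0, 0], [12, -42, 1.5], -0.4], [[0, 0, 0], [12, -42, 1.5], -0.4]]}}

```text
clock: 2.1
eef_pos: [460.3, -37.5, 143.8]
tool_rot: [2.774, 1.571, 2.739]
force: [0.6, 0.1, -0.3]
width: 60.0
```

Run:
```python
from h import *
s=read_state(); print(s['clock'],s['eef_pos'],s['qpos'].round(2),s['width']); print(rot(s).as_matrix().round(3))
d=grab('wrist'); save(d,'w1.png',s=1.4); W=cloud(d)
im=d['img'].astype(int); r,b=im[...,0],im[...,2]
m=(W[...,2]>15)&(W[...,2]<35)&(np.hypot(W[...,0]-447,W[...,1]+35)<80)&(r<110)
P=W[m]; 
if len(P):
    (c,sz,a)=cv2.minAreaRect(P[:,:2].astype(np.float32)); print(len(P),c,sz,a,np.percentile(P[:,2],[5,50,95]))
```

```text
2.1 [460.25142206 -37.52137825 143.77922694] [ 0.05  0.55 -0.04  2.13  0.05  0.46  1.5 ] 60.01911033870835
[[-0.     0.035  0.999]
 [ 0.     0.999 -0.035]
 [-1.     0.    -0.   ]]
1561 (444.10662841796875, -34.82542037963867) (13.663277626037598, 89.21802520751953) 87.51870727539062 [20.94166348 22.62069949 23.79892734]
```

View pics/w1.png

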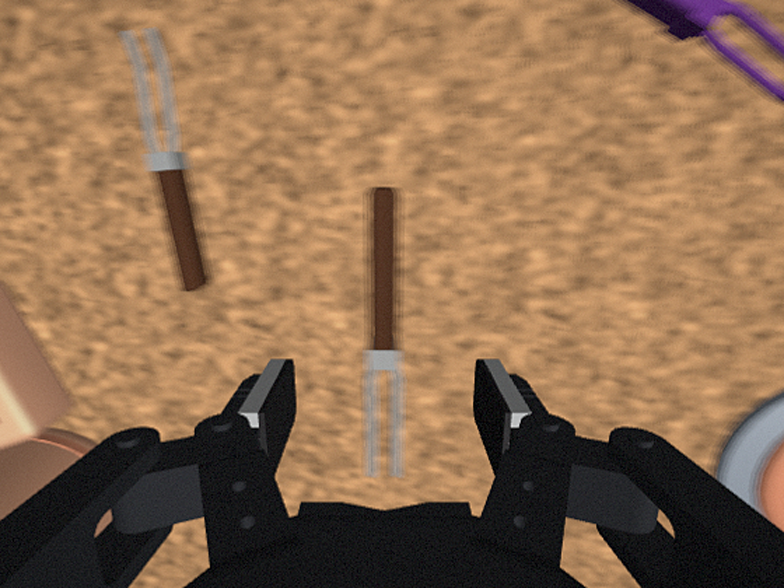

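The wrist view shows the wood from (383,187) to (383,350), then the ferrule and the tines to (383,475). The lifter is centred between the jaws with yaw about -2.3°. I lower onto the handle.

{"name": "jog_arm", "arguments": {"series": [[[0, 0, 0], [25, 1.5, 10], -0.3], [[0, 0, 0], [25, 0, 0], -0.2], [[0, 0, 0], [25, 0, 0], -0.1], [[0, 0, 0], [20, 0, 0], 0], [[0, 0, 0], [12, 0, 0], 0], [[0, 0, 0], [7, 0, 0], 0], [[0, 0, 0], [0, 0, 0], 0], [[0, 0, 0], [0, 0, 0], 0]]}}

```text
clock: 3.15
eef_pos: [470.4, -35.3, 31.8]
tool_rot: [-2.739, 1.569, -2.775]
force: [-0.5, 0.1, -0.3]
width: 42.5
```

{"name": "jog_arm", "arguments": {"series": [[[0, 0, 0], [0, 0, 0], 0.4], [[0, 0, 0], [0, 0, 0], 0.6], [[0, 0, 0], [0, 0, 0], 0.8], [[0, 0, 0], [0, 0, 0], 1], [[0, 0, 0], [0, 0, 0], 1], [[0, 0, 0], [0, 0, 0], 1]]}}

```text
clock: 3.9
eef_pos: [470.5, -35.2, 32.1]
tool_rot: [-2.457, 1.57, -2.492]
force: [-0.4, -0.2, 5.6]
width: 14.3
```

{"name": "jog_arm", "arguments": {"series": [[[0, 0, 0], [-5, 0, 0], 1], [[0, 0, 0], [-15, 0, 0], 1], [[0, 0, 0], [-30, 0, 0], 1], [[0, 0, 0], [-30, 0, 0], 1], [[0, 0, 0], [0, 0, 0], 1], [[0, 0, 0], [0, 0, 0], 1]]}}

```text
clock: 4.65
eef_pos: [469.9, -35.5, 111.2]
tool_rot: [-2.846, 1.568, -2.881]
force: [-1.0, 0.0, -1.9]
width: 14.5
```

Run:
```python
from h import *
s=read_state(); print(s['clock'],s['eef_pos'],s['force'],s['torque'],s['width']); print(rot(s).as_matrix().round(3))
for n in('top','side','wrist'):
    d=grab(n); W=cloud(d); im=d['img'].astype(int); r,b=im[...,0],im[...,2]
    m=(W[...,0]>505)&(W[...,0]<625)&(abs(W[...,1]+38)<30)&(W[...,2]>50)&(W[...,2]<110)
    P=W[m]; m2=P[:,0]>530
    if len(P): 
        print(n,len(P),'xmax',np.percentile(P[:,0],99),'y',P[m2].mean(0))
        for a in range(510,600,10):
            q=P[(P[:,0]>=a)&(P[:,0]<a+10)]
            if len(q): print(a,len(q),q[:,1].mean().round(1),(q[:,1].min()+q[:,1].max()).round(1)/2,np.percentile(q[:,2],[10,50,90]).round(1))
save(load('side'),'s2.png',(200,200,400,320),4)
```

```text
4.65 [469.91157957 -35.46295096 111.18816133] [-0.99954624  0.02974306 -1.92019464] [-0.0122738  -0.05348546  0.01348178] 14.454445318385186
[[-0.002  0.036  0.999]
 [-0.001  0.999 -0.036]
 [-1.    -0.001 -0.002]]
side 129 xmax 578.8805428520382 y [555.52861839 -37.79097142  93.11618361]
510 20 -37.1 -36.75 [95.2 98.  99.7]
520 18 -38.5 -37.4 [93.4 96.1 98.3]
530 16 -37.4 -38.15 [91.8 95.2 97.1]
540 15 -37.9 -36.95 [90.7 91.8 95. ]
550 17 -38.4 -38.35 [89.8 91.9 93.6]
560 16 -37.7 -36.35 [88.6 91.  94.7]
570 17 -37.8 -37.8 [92.1 95.6 97.8]
580 1 -32.4 -32.4 [98.7 98.7 98.7]
wrist 321 xmax 515.0204696210724 y [nan nan nan]
510 141 -35.3 -36.1 [92.  93.3 94.4]<stdin>:8: RuntimeWarning: Mean of empty slice.
  ret = um.true_divide(
```

View pics/s2.png

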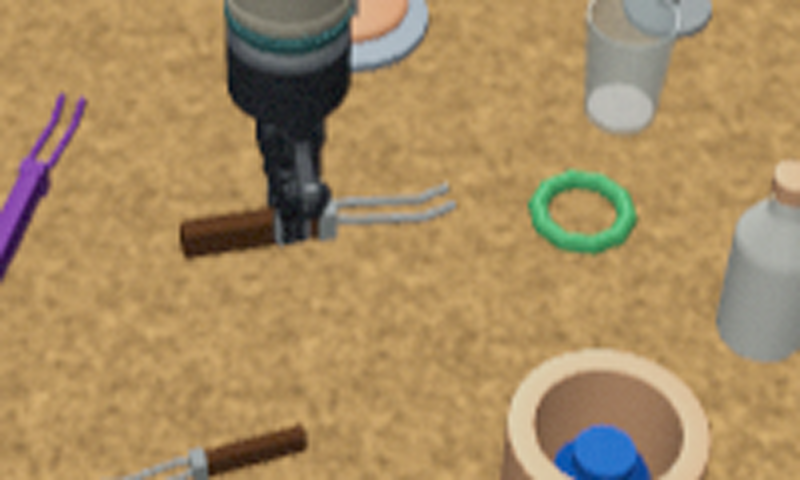

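The lifter is held level in the jaws. The tines run straight, with the hook near (559, -38, 89). I move to just before the loop.

{"name": "jog_arm", "arguments": {"series": [[[-2, 0, 0], [0, 20, -3], 1], [[0, 0, 0], [0, 45, -3], 1], [[0, 0, 0], [3, 50, -3], 1], [[0, 0, 0], [7, 50, -3], 1], [[0, 0, 0], [8, 50, -3], 1], [[0, 0, 0], [8, 40, -3], 1], [[0, 0, 0], [8, 20, -3], 1], [[0, 0, 0], [6, 4, -1], 1]]}}

```text
clock: 5.8
eef_pos: [448.1, 245.4, 70.4]
tool_rot: [-2.986, 1.568, -2.983]
force: [-0.0, -0.4, -1.3]
width: 14.5
```

{"name": "jog_arm", "arguments": {"series": [[[0, 0, 0], [4, 0, 0], 1], [[0, 0, 0], [2, 0, 0], 1], [[0, 0, 0], [0, 0, 0], 1]]}}

```text
clock: 6.18
eef_pos: [449.4, 242.6, 65.5]
tool_rot: [-2.537, 1.569, -2.539]
force: [0.1, -0.6, -0.6]
width: 14.2
```

Run:
```python
from h import *
s=read_state(); print(s['clock'],s['eef_pos'],s['force'],s['width']); print(rot(s).as_matrix().round(3))
ims=[]
for n in('top','side'):
    d=grab(n); W=cloud(d); im=d['img'].astype(int); r,g,b=im[...,0],im[...,1],im[...,2]
    X,Y,Z=W[...,0],W[...,1],W[...,2]; gr=(abs(r-b)<50)
    m=(X>485)&(X<572)&(abs(Y-244)<25)&(Z>32)&(Z<62)
    for a in range(490,570,10):
        q=W[m&(X>=a)&(X<a+10)]
        if len(q): print(n,a,len(q),(q[:,1].min()+q[:,1].max()).round(1)/2,q[:,1].mean().round(1),np.percentile(q[:,2],[10,50,90]).round(1))
    q=W[(X>570)&(X<605)&(abs(Y-244)<40)&(Z>50)&(Z<75)]; print('loop',len(q),q.mean(0).round(1),q[:,1].min().round(1),q[:,1].max().round(1),np.percentile(q[:,2],95).round(1))
save(load('side'),'s3.png',(210,130,350,250),4)
```

```text
6.175 [449.42182519 242.62176307  65.4685434 ] [ 0.11411784 -0.58800684 -0.62253932] 14.177595653023662
[[-0.002  0.002  1.   ]
 [-0.001  1.    -0.002]
 [-1.    -0.001 -0.002]]
loop 54 [586.1 242.4  61.3] 218.1 271.3 67.9
side 490 16 241.8 243.0 [49.1 52.5 55.3]
side 500 11 241.45 240.9 [47.1 52.4 55.2]
side 510 13 243.5 242.8 [45.7 49.3 53.2]
side 520 12 242.15 243.2 [43.8 47.5 50.4]
side 530 10 242.9 244.7 [44.  46.6 49.2]
side 540 22 242.45 243.6 [33.6 45.7 49.6]
side 550 15 238.35 239.9 [32.8 50.9 53.5]
side 560 8 247.7 252.0 [32.4 32.9 34. ]
loop 37 [587.5 240.5  64.1] 218.3 269.2 70.2
```

View pics/s3.png

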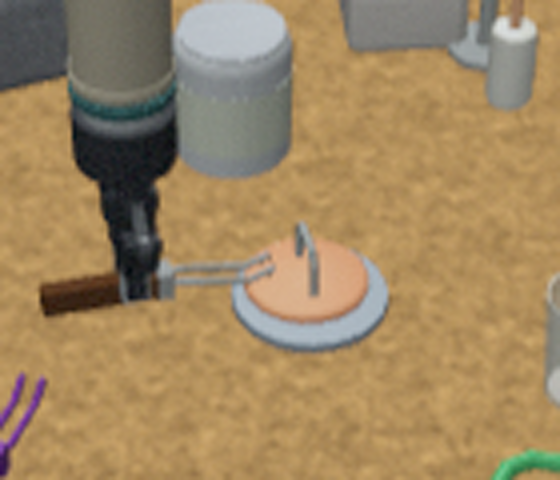

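The tines sit in front of the loop, level and about 1 mm off centre. I insert 48 mm and lift.

{"name": "jog_arm", "arguments": {"series": [[[0, 0, 0], [0, 1, 8], 1], [[0, 0, 0], [0, 0.5, 14], 1], [[0, 0, 0], [0, 0, 14], 1], [[0, 0, 0], [0, 0, 10], 1], [[0, 0, 0], [0, 0, 2], 1], [[0, 0, 0], [0, 0, 0], 1], [[0, 0, 0], [0, 0, 0], 1]]}}

```text
clock: 7.15
eef_pos: [496.5, 245.4, 65.4]
tool_rot: [-2.83, 1.568, -2.83]
force: [-0.2, 0.8, -0.1]
width: 14.1
```

{"name": "jog_arm", "arguments": {"series": [[[0, 0, 0], [-4, 0, 0], 1], [[0, 0, 0], [-4, 0, 0], 1], [[0, 0, 0], [-4, 0, 0], 1], [[0, 0, 0], [-3, 0, 0], 1], [[0, 0, 0], [-3, 0, 0], 1], [[0, 0, 0], [-3, 0, 0], 1], [[0, 0, 0], [-3, 0, 0], 1], [[0, 0, 0], [0, 0, 0], 1]]}}

```text
clock: 8.15
eef_pos: [497.3, 245.4, 89.6]
tool_rot: [-2.888, 1.569, -2.888]
force: [0.2, 0.3, -2.8]
width: 14.7
```

Run:
```python
from h import *
s=read_state(); print(s['clock'],s['eef_pos'],s['force'],s['torque'],s['width']); print(rot(s).as_matrix().round(3))
d=grab('side'); save(d,'s4.png',(210,130,350,250),4)
```

```text
8.15 [497.26209622 245.38826803  89.59973077] [ 0.24558522  0.29194004 -2.77503335] [-0.00191008  0.11975815  0.05416611] 14.735402677984485
[[-0.001  0.     1.   ]
 [-0.     1.    -0.   ]
 [-1.    -0.    -0.001]]
```

View pics/s4.png

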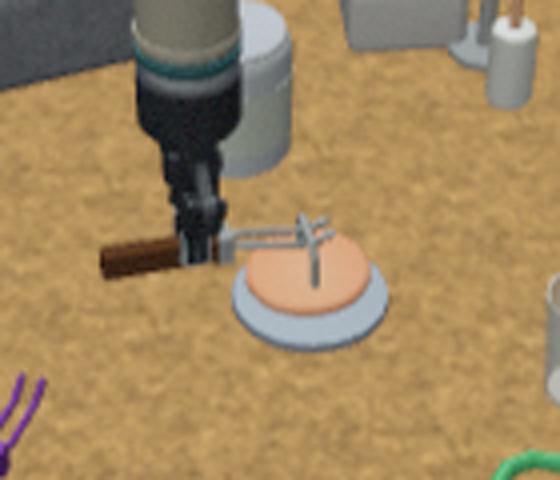

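The tines are through the loop and the lid is hanging (force -2.8 N). I raise it, then carry it sideways gently.

{"name": "jog_arm", "arguments": {"series": [[[0, 0, 0], [-5, 0, 0], 1], [[0, 0, 0], [-10, 0, 0], 1], [[0, 0, 0], [-18, 0, 0], 1], [[0, 0, 0], [-24, 0, 0], 1], [[0, 0, 0], [-26, 0, 0], 1], [[0, 0, 0], [-24, 0, 0], 1], [[0, 0, 0], [-18, 0, 0], 1], [[0, 0, 0], [-8, 0, 0], 1]]}}

```text
clock: 9.2
eef_pos: [497.7, 245.7, 224.0]
tool_rot: [0.902, 1.57, 0.902]
force: [-0.3, 0.2, -2.6]
width: 14.3
```

{"name": "jog_arm", "arguments": {"series": [[[0, 0, 0], [-2, 0, 0], 1], [[0, 0, 0], [0, -3, 0], 1], [[0, 0, 0], [0, -7, 0.5], 1], [[0, 0, 0], [0, -11, 0.5], 1], [[0, 0, 0], [0, -15, 0.5], 1], [[0, 0, 0], [0, -19, 0.5], 1], [[0, 0, 0], [0, -23, 0.5], 1], [[0, 0, 0], [0, -27, 0.5], 1]]}}

```text
clock: 10.2
eef_pos: [500.3, 138.6, 224.5]
tool_rot: [-2.641, 1.569, -2.642]
force: [0.6, -0.3, -2.6]
width: 14.5
```

{"name": "jog_arm", "arguments": {"series": [[[0, 0, 0], [0, -30, 0.5], 1], [[0, 0, 0], [0, -32, 0.5], 1], [[0, 0, 0], [0, -32, 0.5], 1], [[0, 0, 0], [0, -32, 0.5], 1], [[0, 0, 0], [0, -32, 0.5], 1], [[0, 0, 0], [0, -32, 0.5], 1], [[0, 0, 0], [0, -32, 0.5], 1], [[0, 0, 0], [0, -32, 0.5], 1]]}}

```text
clock: 11.2
eef_pos: [503.5, -116.0, 224.7]
tool_rot: [-2.597, 1.569, -2.599]
force: [0.3, -0.0, -2.4]
width: 14.9
```

{"name": "jog_arm", "arguments": {"series": [[[0, 0, 0], [0, -32, 0.5], 1], [[0, 0, 0], [0, -30, 0.5], 1], [[0, 0, 0], [0, -26, 0.5], 1], [[0, 0, 0], [0, -22, 0.5], 1], [[0, 0, 0], [0, -18, 0.5], 1], [[0, 0, 0], [0, -12, 0.5], 1], [[0, 0, 0], [0, -7, 0], 1], [[0, 0, 0], [0, -2, 0], 1]]}}

```text
clock: 12.2
eef_pos: [507.2, -262.5, 224.6]
tool_rot: [-3.022, 1.569, -3.022]
force: [0.5, 0.7, -3.0]
width: 14.4
```

Run:
```python
from h import *
s=read_state(); print(s['clock'],s['eef_pos'],s['force'],s['torque'],s['width']); print(rot(s).as_matrix().round(3))
for n in('top','side'):
    d=grab(n); W=cloud(d); im=d['img'].astype(int); r,g,b=im[...,0],im[...,1],im[...,2]
    X,Y,Z=W[...,0],W[...,1],W[...,2]
    hx=s['eef_pos'][0]+89.5; hy=s['eef_pos'][1]
    nl=np.hypot(X-hx,Y-hy)<65
    q=W[nl&(Z>145)&(Z<176)&(r-b>60)]; print(n,'lid',len(q),np.percentile(q[:,2],[5,50,95]).round(1),[np.round(v,1) for v in cv2.minEnclosingCircle(q[:,:2].astype(np.float32))])
    A=np.c_[q[:,:2]-q[:,:2].mean(0),np.ones(len(q))]; print('slope',np.linalg.lstsq(A,q[:,2],rcond=None)[0].round(3))
    q=W[nl&(Z>183)&(Z<215)]; print('loop',len(q),q.mean(0).round(1),q[:,1].min(),q[:,1].max())
    q=W[(np.hypot(X-599.5,Y+262.8)<75)&(Z>121)&(Z<129)&(r-b>30)]
    print('rim',len(q))
save(load('side'),'s5.png',(250,200,420,380),4)
```

```text
12.2 [ 507.16977456 -262.50164546  224.61683823] [ 0.47788383  0.72656957 -2.9883547 ] [ 0.05660388  0.146628   -0.00306906] 14.378617979491294
[[-0.002  0.     1.   ]
 [-0.     1.    -0.   ]
 [-1.    -0.    -0.002]]
top lid 866 [162.8 167.7 171.9] [array([ 597.7, -261.8]), np.float64(49.2)]
slope [ 2.80000e-02 -3.00000e-03  1.67593e+02]
loop 204 [ 587.  -260.6  203.2] -290.55289317617456 -234.4764866857803
rim 225
side lid 947 [166.3 171.6 174.9] [array([ 598. , -259.8]), np.float64(50.8)]
slope [4.00000e-02 2.40000e-02 1.71207e+02]
loop 266 [ 583.5 -265.1  206.6] -290.92473717305006 -234.1835030276327
rim 411
```

View pics/s5.png

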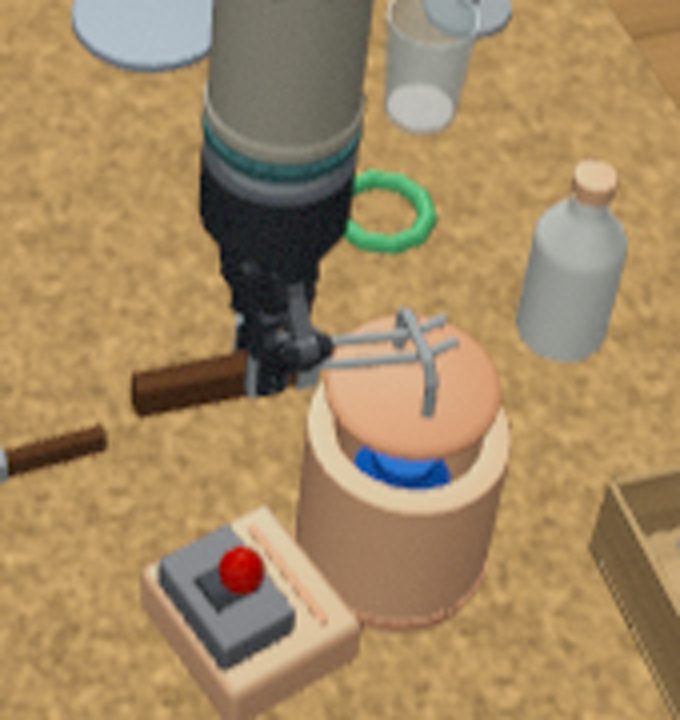

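The lid hangs level (slope ≤0.04), about 1.8 mm short in x and 1.5 mm off in y from the well's centre. I correct that and let it down.

{"name": "jog_arm", "arguments": {"series": [[[0, 0, 0], [2, -1, 1], 1], [[0, 0, 0], [5, -0.5, 0.8], 1], [[0, 0, 0], [6, 0, 0], 1], [[0, 0, 0], [6, 0, 0], 1], [[0, 0, 0], [4, 0, 0], 1], [[0, 0, 0], [3, 0, 0], 1], [[0, 0, 0], [3, 0, 0], 1], [[0, 0, 0], [2, 0, 0], 1]]}}

```text
clock: 13.3
eef_pos: [508.9, -264.2, 193.6]
tool_rot: [-2.794, 1.569, -2.794]
force: [0.5, -0.2, -3.0]
width: 14.7
```

{"name": "jog_arm", "arguments": {"series": [[[0, 0, 0], [2, 0, 0], 1], [[0, 0, 0], [2, 0, 0], 1], [[0, 0, 0], [2, 0, 0], 1], [[0, 0, 0], [2, 0, 0], 1], [[0, 0, 0], [2, 0, 0], 1], [[0, 0, 0], [2, 0, 0], 1], [[0, 0, 0], [0, 0, 0], 1], [[0, 0, 0], [0, 0, 0], 1]]}}

```text
clock: 14.3
eef_pos: [509.0, -264.1, 181.7]
tool_rot: [-2.816, 1.569, -2.817]
force: [-0.2, -0.4, -0.8]
width: 14.9
```

```bash
cat > lid.py <<'E'
from h import *
s=read_state(); print(s['clock'],s['eef_pos'],s['force'],s['torque'],s['width'])
for n in('top','side'):
    d=grab(n); W=cloud(d); im=d['img'].astype(int); r,g,b=im[...,0],im[...,1],im[...,2]
    X,Y,Z=W[...,0],W[...,1],W[...,2]
    rr=np.hypot(X-599.5,Y+262.8)
    q=W[(rr<56)&(Z>129.5)&(Z<142)&(r-b>60)]; print(n,'lid',len(q),np.percentile(q[:,2],[5,50,95]).round(1),[np.round(v,1) for v in cv2.minEnclosingCircle(q[:,:2].astype(np.float32))])
    A=np.c_[q[:,:2]-q[:,:2].mean(0),np.ones(len(q))]; print('slope',np.linalg.lstsq(A,q[:,2],rcond=None)[0].round(3))
    q=W[(rr<40)&(Z>160)&(Z<180)]; print('high',len(q),q.mean(0).round(1))
E
python3 lid.py
```

```text
14.3 [ 508.9644729  -264.14041437  181.693998  ] [-0.23629912 -0.37412385 -0.78044617] [ 0.0623728  -0.04367923  0.01311751] 14.869637788793462
top lid 635 [129.9 132.4 136.2] [array([ 601.6, -259.1]), np.float64(51.8)]
slope [-4.00000e-03  0.00000e+00  1.32582e+02]
high 116 [ 592.8 -262.3  166.3]
side lid 934 [130.8 135.7 139.2] [array([ 599.5, -262.9]), np.float64(55.9)]
slope [2.00000e-03 1.00000e-02 1.35494e+02]
high 186 [ 592.8 -265.6  167.9]
```

The lid is seated and flat (its top is 8.5 mm above the rim in both views) and the lifter is unloaded. I lower 6 mm more and withdraw straight back.

{"name": "jog_arm", "arguments": {"series": [[[0, 0, 0], [3, 0, 0], 1], [[0, 0, 0], [3, 0, 0], 1], [[0, 0, 0], [0, 0, 0], 1], [[0, 0, 0], [0, 0, -4], 1], [[0, 0, 0], [0, 0, -8], 1], [[0, 0, 0], [0, 0, -12], 1], [[0, 0, 0], [0, 0, -14], 1], [[0, 0, 0], [0, 0, -14], 1]]}}

```text
clock: 15.4
eef_pos: [455.5, -264.2, 175.8]
tool_rot: [-2.847, 1.569, -2.847]
force: [-0.7, 0.2, -1.4]
width: 14.4
```

{"name": "jog_arm", "arguments": {"series": [[[0, 0, 0], [0, 0, -14], 1], [[0, 0, 0], [0, 0, -14], 1], [[0, 0, 0], [-10, 0, -12], 1], [[0, 0, 0], [-15, 0, 0], 1], [[0, 0, 0], [-10, 0, 0], 1], [[0, 0, 0], [0, 0, 0], 1]]}}

```text
clock: 16.15
eef_pos: [418.3, -264.4, 212.1]
tool_rot: [-0.935, 1.568, -0.935]
force: [-1.3, 0.7, -2.1]
width: 14.4
```

```bash
python3 lid.py
```

```text
16.15 [ 418.29195861 -264.40534358  212.12953646] [-1.31417425  0.7247809  -2.07974733] [ 0.03340035 -0.01747507 -0.02013533] 14.388867852541559
top lid 800 [129.9 132.4 136.3] [array([ 600.7, -263.3]), np.float64(51.7)]
slope [ 1.0000e-03 -0.0000e+00  1.3268e+02]
high 63 [ 597.5 -261.1  169.3]
side lid 1112 [131.4 135.8 138.8] [array([ 599.4, -262.6]), np.float64(55.7)]
slope [-2.00000e-03  9.00000e-03  1.35591e+02]
high 73 [ 598.9 -267.3  171.9]
```

The lid stays put. Now I lay the lifter back where it was.

{"name": "jog_arm", "arguments": {"series": [[[0, 0, 0], [0, 15, 3], 1], [[0, 0, 0], [0, 35, 7], 1], [[0, 0, 0], [5, 45, 8], 1], [[0, 0, 0], [15, 45, 8], 1], [[0, 0, 0], [25, 45, 8], 1], [[0, 0, 0], [30, 35, 8], 1], [[0, 0, 0], [30, 15, 6], 1], [[0, 0, 0], [25, 2, 2], 1]]}}

```text
clock: 17.25
eef_pos: [466.8, -23.8, 79.3]
tool_rot: [2.664, 1.568, 2.668]
force: [0.4, -0.3, -1.3]
width: 14.4
```

{"name": "jog_arm", "arguments": {"series": [[[0, 0, 0], [20, 0, 0], 1], [[0, 0, 0], [15, 0, 0], 1], [[0, 0, 0], [8, 0, 0], 1], [[0, 0, 0], [4, 0, 0], 1], [[0, 0, 0], [2, 0, 0], 1], [[0, 0, 0], [0, 0, 0], 1]]}}

```text
clock: 18.0
eef_pos: [466.5, -26.5, 32.1]
tool_rot: [-3.101, 1.569, -3.101]
force: [-1.9, 0.5, 5.0]
width: 14.6
```

{"name": "jog_arm", "arguments": {"series": [[[0, 0, 0], [0, 0, 0], 0.4], [[0, 0, 0], [0, 0, 0], 0], [[0, 0, 0], [0, 0, 0], 0], [[0, 0, 0], [0, 0, 0], -0.2], [[0, 0, 0], [-10, 0, 0], -0.2], [[0, 0, 0], [-30, 0, 0], -0.2], [[0, 0, 0], [-40, 0, 0], 0], [[0, 0, 0], [-40, 0, 0], 0.5]]}}

```text
clock: 19.0
eef_pos: [466.7, -27.2, 153.3]
tool_rot: [-2.81, 1.569, -2.811]
force: [0.9, -0.5, -0.8]
width: 25.8
```

Run:
```python
from h import *
s=read_state(); print(s['clock'],s['eef_pos'])
for n in('top','side'):
    d=grab(n); W=cloud(d); im=d['img'].astype(int); r,g,b=im[...,0],im[...,1],im[...,2]
    X,Y,Z=W[...,0],W[...,1],W[...,2]
    m=(r>120)&(g<50)&(b<50)&(np.hypot(X-487,Y+313)<40)&(Z>70)
    q=W[m]; print('ball',len(q),q.mean(0).round(1))
    q=W[(X>400)&(X<600)&(abs(Y+28)<30)&(Z>5)&(Z<45)]; print('lifter',len(q),q.min(0).round(),q.max(0).round())
plan([((500,-353,190),down(17),8,1),((500,-353,110),down(17),3,1)])
```

```text
19.0 [466.65126922 -27.17494453 153.33686291]
ball 0 [nan nan nan]
lifter 207 [400. -54.   5.] [591.   1.  33.]
ball 87 [ 485.2 -314.8  106.5]
lifter 680 [400. -58.   5.] [599.   2.  33.]
[[-2.1, 0.0, 0.0], [-4.3, -40.7, 3.9], 1],[[-2.1, 0.0, 0.0], [-4.3, -40.9, 2.4], 1],[[-2.1, 0.0, 0.0], [-4.3, -40.9, 0.9], 1],[[-2.1, 0.0, 0.0], [-4.3, -40.9, -0.7], 1],[[-2.1, 0.0, 0.0], [-4.3, -40.9, -2.2], 1],[[-2.1, 0.0, 0.0], [-4.3, -40.8, -3.7], 1],[[-2.1, 0.0, 0.0], [-4.3, -40.6, -5.2], 1],[[-2.1, 0.0, 0.0], [-4.3, -40.4, -6.7], 1],
[[0.0, 0.0, 0.0], [26.7, 0.0, 0.0], 1],[[0.0, 0.0, 0.0], [26.7, 0.0, 0.0], 1],[[0.0, 0.0, 0.0], [26.7, 0.0, 0.0], 1],<stdin>:7: RuntimeWarning: Mean of empty slice.
  ret = um.true_divide(
```

{"name": "jog_arm", "arguments": {"series": [[[-2.1, 0, 0], [-16, -41, 4], 1], [[-2.1, 0, 0], [-16, -41, 2.5], 1], [[-2.1, 0, 0], [-5, -41, 1], 1], [[-2.1, 0, 0], [0, -41, -0.5], 1], [[-2.1, 0, 0], [0, -41, -2], 1], [[-2.1, 0, 0], [0, -41, -3.5], 1], [[-2.1, 0, 0], [0, -41, -5], 1], [[-2.3, 0, 0], [0, -40, -6.5], 1]]}}

```text
clock: 20.1
eef_pos: [498.3, -355.2, 188.3]
tool_rot: [2.923, 1.568, -3.063]
force: [0.4, -0.3, -0.9]
width: 0.0
```

{"name": "jog_arm", "arguments": {"series": [[[0, 0, 0], [20, 0, 0], 1], [[0, 0, 0], [25, 0, 0], 1], [[0, 0, 0], [20, 0, 0], 1], [[0, 0, 0], [13, 0, 0], 1], [[0, 0, 0], [0, 0, 0], 1]]}}

```text
clock: 20.72
eef_pos: [498.3, -353.5, 109.8]
tool_rot: [2.713, 1.568, 3.009]
force: [-0.4, 0.1, -0.1]
width: 0.0
```

Run:
```python
from h import *
s=read_state(); print(s['clock'],s['eef_pos'],s['force'],s['width']); print(rot(s).as_matrix().round(3))
save(grab('side'),'s6.png',(250,200,420,380),4)
```

```text
20.725 [ 498.26972863 -353.48188899  109.7957107 ] [-0.37237427  0.09245864 -0.05081964] 0.039444328713946354
[[-0.003 -0.292  0.956]
 [ 0.     0.956  0.292]
 [-1.     0.001 -0.003]]
```

View pics/s6.png

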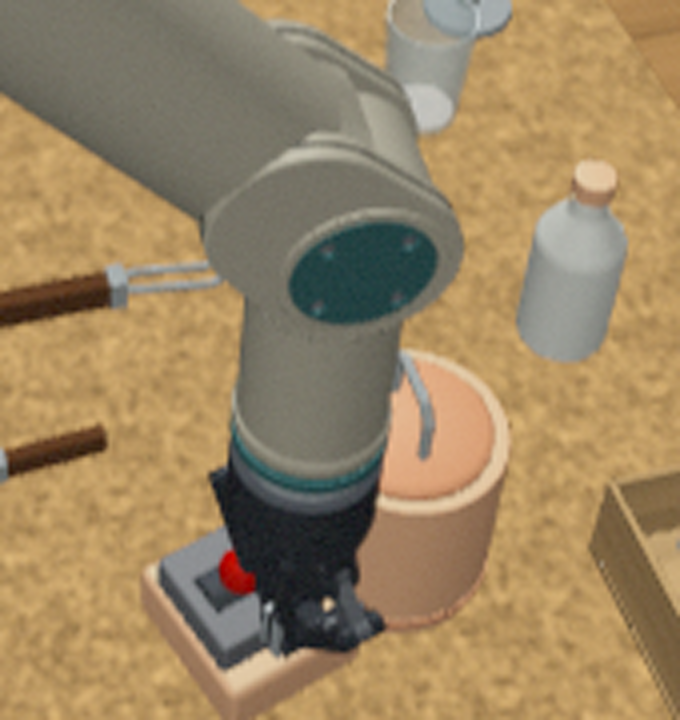

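The lifter lies on the cork, and the fingers stand beside the ball on its -y side. I push along tool +y.

{"name": "jog_arm", "arguments": {"series": [[[0, 0, 0], [0, 6, 0], 1], [[0, 0, 0], [0, 6, 0], 1], [[0, 0, 0], [0, 6, 0], 1], [[0, 0, 0], [0, 6, 0], 1], [[0, 0, 0], [0, 6, 0], 1], [[0, 0, 0], [0, 6, 0], 1], [[0, 0, 0], [0, 5, 0], 1], [[0, 0, 0], [0, 0, 0], 1]]}}

```text
clock: 21.78
eef_pos: [486.5, -313.6, 110.5]
tool_rot: [2.621, 1.568, 2.919]
force: [0.8, 0.2, 0.5]
width: -0.3
```

{"name": "jog_arm", "arguments": {"series": [[[0, 0, 0], [0, 3, 0], 1], [[0, 0, 0], [0, 2, 0], 1], [[0, 0, 0], [0, 0, 0], 1]]}}

```text
clock: 22.15
eef_pos: [485.0, -309.5, 110.4]
tool_rot: [2.774, 1.568, 3.07]
force: [0.3, 0.4, 0.8]
width: 0.1
```

Run:
```python
from h import *
d=grab('side'); W=cloud(d); im=d['img'].astype(int); r,g,b=im[...,0],im[...,1],im[...,2]
m=(r>120)&(g<50)&(b<50)&(np.hypot(W[...,0]-487,W[...,1]+300)<60)&(W[...,2]>70)
q=W[m]; print('ball',len(q),q.mean(0).round(1)); vv,uu=np.nonzero(m); print(uu.mean(),vv.mean())
save(d,'s7.png',(270,300,360,390),6)
```

```text
ball 36 [ 471.9 -286.5  103.9]
300.1111111111111 333.3888888888889
```

View pics/s7.png

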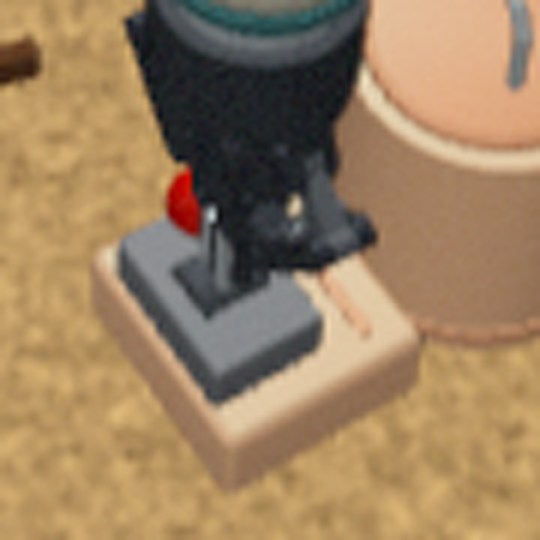

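The ball has moved over to the +y side, at about (185,200) in the crop. I press on to feel the stop.

{"name": "jog_arm", "arguments": {"series": [[[0, 0, 0], [0, 1.5, 0], 1], [[0, 0, 0], [0, 1.5, 0], 1], [[0, 0, 0], [0, 1, 0], 1], [[0, 0, 0], [0, 0, 0], 1]]}}

```text
clock: 22.7
eef_pos: [484.4, -307.6, 110.8]
tool_rot: [-2.104, 1.568, -1.809]
force: [1.9, -5.6, -2.1]
width: 0.3
```

{"name": "jog_arm", "arguments": {"series": [[[0, 0, 0], [0, 1.5, 0], 1], [[0, 0, 0], [0, 1.5, 0], 1], [[0, 0, 0], [0, 0, 0], 1]]}}

```text
clock: 23.08
eef_pos: [484.3, -307.2, 111.2]
tool_rot: [-1.604, 1.565, -1.31]
force: [2.9, -9.9, -3.4]
width: -0.0
```

The force rises to 10 N with no further motion, so the toggle is at its stop. I back off, rise clear and check.

{"name": "jog_arm", "arguments": {"series": [[[0, 0, 0], [0, -8, 0], 1], [[0, 0, 0], [0, -15, 0], 1], [[0, 0, 0], [0, -15, 0], 1], [[0, 0, 0], [-30, 0, 0], 1], [[0, 0, 0], [-45, 0, 0], 1], [[0, 0, 0], [-45, 0, 0], 1], [[0, 0, 0], [-30, -20, -20], 1], [[0, 0, 0], [0, -20, -20], 1]]}}

```text
clock: 24.08
eef_pos: [469.4, -390.9, 263.9]
tool_rot: [-1.136, 1.566, -0.839]
force: [0.3, 0.2, -0.5]
width: 0.0
```

{"name": "jog_arm", "arguments": {"series": [[[0, 0, 0], [0, -20, -30], 1], [[0, 0, 0], [0, -20, -30], 1], [[0, 0, 0], [0, -10, -10], 1], [[0, 0, 0], [0, 0, 0], 1], [[0, 0, 0], [0, 0, 0], 1]]}}

```text
clock: 24.7
eef_pos: [417.3, -456.0, 261.0]
tool_rot: [1.718, 1.57, 2.017]
force: [0.0, 0.5, -0.0]
width: -0.3
```

```bash
python3 lid.py
python3 - <<'E'
from h import *
for n in('top','side'):
    d=load(n); W=cloud(d); im=d['img'].astype(int); r,g,b=im[...,0],im[...,1],im[...,2]
    m=(r>120)&(g<50)&(b<50)&(np.hypot(W[...,0]-487,W[...,1]+300)<60)&(W[...,2]>70)
    q=W[m]; print(n,'ball',len(q),q.mean(0).round(1))
save(load('side'),'s8.png',s=1.4)
E
```

```text
24.7 [ 417.26921434 -455.97505116  261.03941088] [ 0.01467337  0.45364901 -0.00614746] [0.02148399 0.0067638  0.01568962] -0.26240738742391295
top lid 816 [129.9 132.4 136.2] [array([ 601.3, -260.4]), np.float64(53.1)]
slope [-4.00000e-03 -2.00000e-03  1.32586e+02]
high 63 [ 597.5 -261.   168.8]
side lid 1117 [130.9 135.8 139.1] [array([ 601.5, -262.6]), np.float64(55.2)]
slope [-1.00000e-03  1.10000e-02  1.35599e+02]
high 78 [ 598.8 -267.6  171.4]
top ball 65 [ 477.5 -278.9  101.2]
side ball 0 [nan nan nan]<stdin>:5: RuntimeWarning: Mean of empty slice.
  ret = um.true_divide(
```

View pics/s8.png

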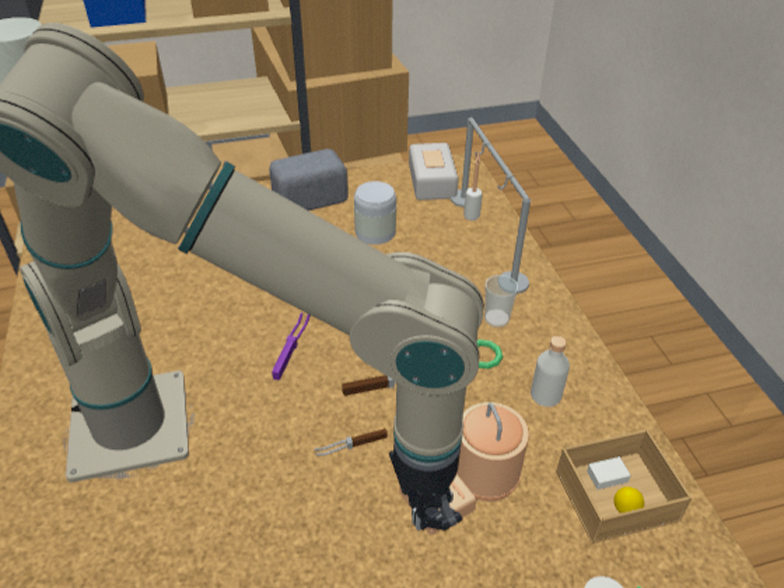

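```bash
python3 -c "
from cell import *
print(finish_job(), read_state()['clock'])"
```

```text
the job is handed in; nothing more can be done
the job is handed in; nothing more can be done
```

I carried out every step and handed the job in. The robot clock read about 24.7 s (limit 64 s) just before that, and the hand-in gave no verdict.

What I did: I picked up the large brown lifter, hooked the lid's loop and carried the lid over to the warmer. I let it down on the lifter, drew the tines out and laid the lifter back on the cork. Then I pushed the toggle over with the closed fingers.

What the last checks showed:
- **Lid:** it lies flat, with a tilt of about 0.01 rad. Its top is 8–9 mm above the rim, which matches its 8 mm thickness when seated. The views put its centre roughly within 2–3 mm of the warmer's.
- **Toggle:** it met a firm stop, with the force rising to about 10 N and no further motion. The ball's measured travel was about 30 mm, not the full 35 mm. That fits the toggle having started partly on, at about 0.13 rad. The side camera could not see the ball in the final check because the arm blocked it, so only the top view confirmed its position.
- **Lifter:** it lies flat on the cork near where it started. In the final picture the arm hides its tines, but I saw them lying on the cork before the push.
- **Other things:** the tumbler, teether, spare bottle and tin look unmoved in the final side picture. I did not measure their positions again.

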